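Back off a knurled window ring by two turns

ROBOT

A 6-joint arm with a two-finger parallel gripper is mounted at the origin on a cart in front of the work surface, level with it; the furniture and walls round the work are solid. World frame = base frame: x ahead of the robot, y to its left, z up, the work surface at z = 0. Lengths are in m, angles in rad, forces in N, time in s.
With the tool pointing down it reaches from about 0.3 to 0.85 m from the base axis. Payload 5.4 kg.
Tool frame: the origin (TCP) lies between the finger pads; the fingertips stand 19 mm ahead of it and the grasp point (between the pads) is the TCP; z points along the fingers, y is the line along which they close (so a half turn about z gives the same grasp; the last joint's range is limited). The gripper opens to 85 mm and grips with 20 to 120 N. Pads are 22 mm wide; open, the fingers measure 114 mm over their backs; the gripper's body (76 mm by 85 mm) begins 54 mm behind the grasp point. The pads swing forward as they close: fully open they stand 13 mm farther back than shut.
Start: joints at [0.954, 0.158, 1.597, -0, 1.386, -0.21], TCP at [0.228, 0.528, 0.25] pointing down, gripper open.
Joint ranges: [-2.91, 2.91], [-0.94, 2.29], [0.18, 2.7], [-1.29, 4.43], [0.17, 2.64], [-3, 3]. Speed limits (rad/s): [2.57, 2.57, 3.14, 3.14, 3.14, 3.14].

INTERFACE

Orientations are given as a 3x3 rotation matrix whose columns are the frame's x, y, z axes.
In Python, from workcell import move_to, move_linear, goto_joints, gripper_to, dwell, ik, observe, grab_frame, camera_info, PlanningError, sign_off, find_in, regions_of, tip_of gives the robot as it stands. Calls block until the motion is done:
- move_to(position, orientation): joint-space move of the TCP to a pose.
- move_linear(position, ori=None, velocity=0.15): straight line of the TCP; ori=None keeps the orientation; velocity is the mean speed in m/s.
- goto_joints(angles): joint-space move.
- gripper_to(opening, strength=None): finger opening in m; strength is the grip in N (None keeps the last); returns when the fingers have stopped.
- dwell(seconds).
- ik(position, orientation): joint angles nearest the present ones, or None.
- observe(): the state.
- grab_frame(name): name is "scene" or "top" or "wrist"; returns (picture, depth): 384x512x3 uint8, blue, green, red; 384x512 float32, m along the optical axis (not along the pixel's ray), 0 where there is no reading.
- camera_info(name): a dict with "camera_matrix" (3x3 intrinsics, pixels), "dist_coeffs" ([k1, k2, p1, p2, k3] as OpenCV has them; the pictures are not rectified), "world_from_camera" (4x4, takes a point from camera to world coordinates). Camera axes: x right, y up, looking along -z (the intrinsics and any distortion apply to the point x, -y, -z); pixel columns grow to the right and rows downward; lengths in m; the calibration is good to about 2 mm. A picture is of the moment at which its call begins: read the wrist's pose just before it. camera_info takes no time and is no camera call; for the wrist camera it gives the pose at the moment of the call.
A pose or a line that the arm cannot do raises PlanningError and nothing moves.
- sign_off(): hands the job in; it is judged then, once.
Trained networks look in the newest picture that a camera, given by its name, has taken for a name from the list of things; names that differ only in an ending like _2 or _b are one class to them, and where a whole thing is asked for, a point or a joint stands for the part that bears it (a point fixed in the world has none). Each returns a list of dicts, best first, with "p" (0 to 1); they miss things now and then, are a little off and sometimes report something else, mostly with a low value. They report only what shows in the picture. A call takes as long as a camera call.
- find_in(camera, query): "location" ([x, y, z] in m, in the coordinates of the camera as it stood for that picture, good to about 4 mm: the middle of the surface that is visible of it).
- regions_of(camera, query): "region" (384x512 bool, what is visible of it).
- tip_of(camera, query): "location" ([x, y, z] in m, in the coordinates of the camera as it stood for that picture, good to about 4 mm: a listed point, or the origin of a listed thing).
The state is a dict: "clock": time; "q": joint angles; "dq": joint speeds; "joint_torque": joint torques, N m; "ee_pos": TCP position; "eef_rot": TCP orientation; "contact_force": force on the tool from outside, world axes, zero at the start; "ft_torque": the same for the moment, N m; "finger_gap": finger opening in m; "grip_force": force on a finger pad.
Only numpy, scipy, OpenCV 4.12 (cv2) and the standard library are available. Lean on these libraries where they do the work, as an engineer would, in place of code of your own. Each camera call takes 0.05 s, during which the arm holds its last target. There are 200 camera calls.

TASK

Loosen the black knurled retaining ring of the window cell: with a fingertip against its rim, gently roll it round counter-clockwise (seen from above) until it stands two full turns from tight, its red rib lined up with the white line. It was tight with the red rib at the white line and has so far been loosened by less than half a turn from there, so the red rib must go past the white line once and stop at it the second time. Do not grip or force the ring, leave the parts and the wrench lying around where they are, and take the hand away at the end.

Things in the scene. Friction and masses are not known exactly. Their poses are not given: they have to be found in the camera images.
- lock_ring (a joint): Ring angle, rad: 0 = tight, red rib at the white line; grows as the ring is loosened (counter-clockwise from above) and counts on past full turns (6.28 one turn, 12.57 two). Starts between 0.3 and 2.6. No stop at two turns; the thread ends at three (18.85). Friction about 0.12 N m (2 to 3 N at the rim); it stays where it is left.
- ring_thread: The black retaining ring with its hidden threaded sleeve. Origin on the ring's upright axis at its underside, 44 mm above the table when tight; z up, x points at the white line. It does not turn with the ring but rises 1.5 mm a turn. Ring: 20 mm high, 96 mm diameter over the knurl, 112 mm over its eight ribs. Free space all round the rim, down to the foot plate.
- red_rib (a point): Outer tip of the red rib, 56 mm from the ring's axis, half-way up the ring; turns with it. The eight upright ribs are 45 degrees apart, 7 mm wide, 8 mm proud of the knurl, as high as the ring; seven are black. A fingertip fits in the 34 mm gap between two ribs and can push a rib along. A red line on the ring's top continues the red rib inwards.
- white_index (a point): Centre of the white line on top of the black neck inside the ring, 32.5 mm from the ring's axis, 67 mm above the table; it stays still. A white bar on the foot plate marks the same direction.
- window_cell: The fixed window cell: square blue foot plate 150 x 150 x 10 mm with four screw heads up to 16 mm high near its corners, grey round barrel 82 mm in diameter, and a neck with a glass window inside the ring, 67 mm above the table at most. Origin at the centre of the underside, z up; x points at the white line.
- bush: Bystander: loose cream flanged bush, 44 mm across, 23 mm high, origin at the centre of its underside.
- sample_cup: Bystander: loose sample cup with white lid, 53 mm across, 62 mm high, origin at the centre of its underside.
- wrench: Bystander: loose grey pin wrench lying flat, 32 x 117 x 8 mm, long along its y axis, origin at the centre of its underside.
- black_ring: Bystander: loose black O-ring lying flat, 76 mm across, 8 mm high, origin at the centre of its underside.

How it is judged:
By the outcome, as a careful person would: the job done as asked, in the order asked, and still so for the second after the job is handed in, with the robot touching nothing.
It also fails if it takes over 64 s, if anything falls off the work surface, if the arm or the gripper's body presses on something with over 40 N, if the wrist force passes 120 N, or if a joint passes its speed limit or range.

## Working session

There is one attempt and no reset: what is moved stays moved. The work goes in short steps, each a Python script; the robot and the scene stay as the last script left them, time stands still between calls to the robot, and variables do not carry over. Pictures are saved under pics/ and viewed, at most 10 in all, crops included, and the job is handed in when it is done.

```bash
mkdir -p pics; cat > h.py <<'E'
import numpy as np, cv2
from workcell import *
def w(cam,p):
    T=camera_info(cam)["world_from_camera"]; T=np.array(T); return T[:3,:3]@np.array(p)+T[:3,3]
E
python3 - <<'E'
from h import *
s=observe();print(s["clock"],s["q"],s["contact_force"],s["finger_gap"])
ims=[]
for c in ["top","scene"]:
    im,d=grab_frame(c); cv2.imwrite(f"pics/{c}0.png",im)
    print(c,np.round(camera_info(c)["world_from_camera"],3).tolist())
    for n in ["window_cell","ring_thread","red_rib","white_index","bush","sample_cup","wrench","black_ring"]:
        r=tip_of(c,n)
        print(c,n,[(round(x["p"],2),np.round(w(c,x["location"]),4).tolist()) for x in r[:2]])
E
```

```text
0.0 [ 9.53890396e-01  1.59078961e-01  1.59828594e+00  1.41022761e-05
  1.38620503e+00 -2.10093086e-01] [0.60170163 0.62339516 0.49898377] 0.08564599448738407
top [[-0.007, 0.991, -0.135, 0.466], [-0.999, -0.011, -0.031, -0.006], [-0.032, 0.134, 0.99, 0.939], [0.0, 0.0, 0.0, 1.0]]
top window_cell [(0.63, [0.5245, 0.002, -0.0018])]
top ring_thread [(0.64, [0.5259, -0.0006, 0.0472])]
top red_rib [(0.83, [0.5505, -0.0485, 0.0561])]
top white_index [(0.72, [0.4915, -0.0118, 0.0654])]
top bush [(0.68, [0.4652, 0.1586, 0.0017])]
top sample_cup [(0.66, [0.606, 0.1437, 0.0019]), (0.6, [0.5509, -0.0489, 0.0576])]
top wrench [(0.91, [0.6532, 0.038, 0.0016])]
top black_ring [(0.64, [0.6366, -0.1128, -0.0011])]
scene [[-0.592, -0.637, 0.494, 1.054], [0.806, -0.48, 0.347, 0.346], [0.016, 0.604, 0.797, 0.833], [0.0, 0.0, 0.0, 1.0]]
scene window_cell [(0.93, [0.5216, 0.0038, 0.0009])]
scene ring_thread [(0.63, [0.5257, 0.0012, 0.0455])]
scene red_rib [(0.81, [0.5527, -0.0464, 0.0548]), (0.34, [0.4669, 0.1613, -0.0003])]
scene white_index [(0.82, [0.4912, -0.0089, 0.0658])]
scene bush [(0.65, [0.4702, 0.1613, -0.0009])]
scene sample_cup [(0.83, [0.6009, 0.1392, -0.0007])]
scene wrench [(0.93, [0.6556, 0.0425, -0.0009])]
scene black_ring [(0.68, [0.4686, 0.1573, -0.0002]), (0.52, [0.64, -0.116, 0.0008])]
```

```bash
python3 - <<'E'
import cv2
im=cv2.imread("pics/top0.png");im2=cv2.imread("pics/scene0.png")
cv2.imwrite("pics/top0b.png",cv2.resize(im,(800,600)))
E
```

```text
(no output)
```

View pics/top0b.png

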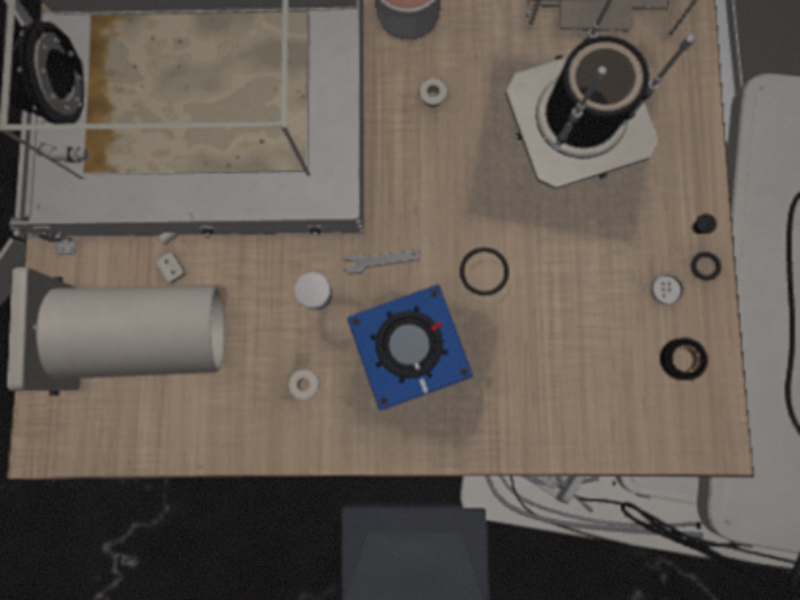

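View pics/scene0.png

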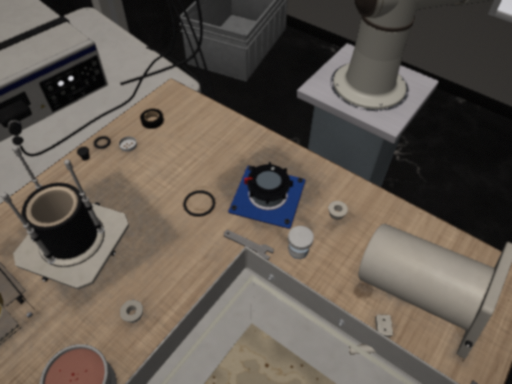

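The ring is at about (408,344) in the enlarged top view, the red rib at (436,326) and the white line at (418,370). That puts the ring near 1.75 rad, about 620° short of the goal. Next I'll move over the cell, take a close look, and check reach round the circle.

```bash
cat >> h.py <<'E'
def R(f):  # tool down, tool y pointing outward at angle f (rad)
    c,s=np.cos(f),np.sin(f); return np.array([[-s,c,0],[c,s,0],[0,0,-1.]])
E
python3 - <<'E'
from h import *
s=observe()
move_linear([0.228,0.50,0.33],velocity=0.25)
C=np.array([.525,.0005])
goto=None
for yaw in [0,np.pi/2,np.pi,-np.pi/2]:
    q=ik([.44,0,.30],R(yaw)); print("v",yaw,None if q is None else np.round(q,2))
    if q is not None and (goto is None or abs(q[5])<abs(goto[5])): goto=q
goto_joints(goto); gripper_to(0.0)
s=observe();print(s["clock"],s["ee_pos"],s["finger_gap"],s["eef_rot"].tolist() if hasattr(s["eef_rot"],'tolist') else s["eef_rot"])
for d in range(-180,180,30):
    f=np.radians(d); p=[*(C+.066*np.array([np.cos(f),np.sin(f)])),.06]
    print(d,[None if q is None else np.round(q,2).tolist() for q in (ik(p,R(f)),ik(p,R(f+np.pi)))])
im,d=grab_frame("wrist");cv2.imwrite("pics/w1.png",im)
print(np.round(camera_info("wrist")["world_from_camera"],3).tolist())
E
```

```text
v 0 [-0.28 -0.24  1.88 -0.    1.5  -0.28]
v 1.5707963267948966 [-0.28 -0.24  1.88 -0.    1.5  -1.85]
v 3.141592653589793 [-0.28 -0.24  1.88 -0.    1.5   2.87]
v -1.5707963267948966 [-0.28 -0.24  1.88 -0.    1.5   1.29]
4.125 [ 4.40014014e-01 -1.26782704e-05  3.00015468e-01] 0.0002914351930406014 [[1.6070481615293318e-05, 0.9999999979496326, 6.198769905467443e-05], [0.9999999995971954, -1.6071931812351118e-05, 2.339448887006402e-05], [2.339548508418169e-05, 6.19873230690335e-05, -0.9999999978051116]]
-180 [[-0.26, 0.11, 2.06, -0.0, 0.96, 2.88], [-0.26, 0.11, 2.06, -0.0, 0.96, -0.26]]
-150 [[-0.33, 0.14, 2.04, -0.0, 0.97, 2.29], [-0.33, 0.14, 2.04, -0.0, 0.97, -0.85]]
-120 [[-0.36, 0.2, 1.96, -0.0, 0.98, 1.74], [-0.36, 0.2, 1.96, -0.0, 0.98, -1.41]]
-90 [[-0.35, 0.28, 1.87, -0.0, 1.0, 1.22], [-0.35, 0.28, 1.87, -0.0, 1.0, -1.92]]
-60 [[-0.32, 0.35, 1.78, -0.0, 1.02, 0.73], [-0.32, 0.35, 1.78, -0.0, 1.02, -2.41]]
-30 [[-0.26, 0.4, 1.71, -0.0, 1.03, 0.26], [-0.26, 0.4, 1.71, -0.0, 1.03, -2.88]]
0 [[-0.2, 0.42, 1.69, -0.0, 1.04, -0.2], [-0.2, 0.42, 1.69, -0.0, 1.04, 2.94]]
30 [[-0.15, 0.4, 1.71, -0.0, 1.03, -0.67], [-0.15, 0.4, 1.71, -0.0, 1.03, 2.47]]
60 [[-0.11, 0.35, 1.78, -0.0, 1.02, -1.16], [-0.11, 0.35, 1.78, -0.0, 1.02, 1.98]]
90 [[-0.1, 0.28, 1.87, -0.0, 1.0, -1.67], [-0.1, 0.28, 1.87, -0.0, 1.0, 1.47]]
120 [[-0.13, 0.2, 1.96, -0.0, 0.98, -2.22], [-0.13, 0.2, 1.96, -0.0, 0.98, 0.92]]
150 [[-0.19, 0.14, 2.04, -0.0, 0.97, -2.81], [-0.19, 0.14, 2.04, -0.0, 0.97, 0.34]]
[[1.0, -0.0, -0.0, 0.44], [0.0, 0.946, 0.323, 0.082], [0.0, -0.323, 0.946, 0.422], [0.0, 0.0, 0.0, 1.0]]
```

View pics/w1.png

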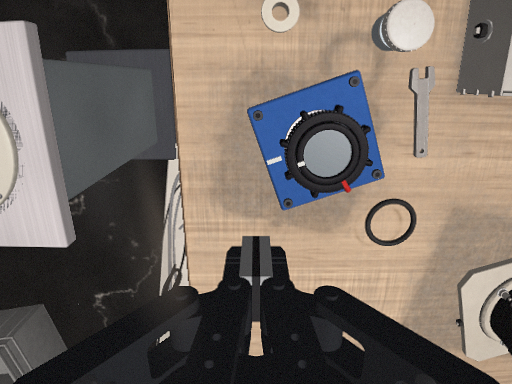

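The wrist view shows the ring centre at about (327,153), the red rib tip at (347,186), the white line at (300,164) and the white bar at (274,160). The closed fingertips look slim, about columns 240–272. I'll measure the fingertip size and refine the centre and angles.

```bash
cat >> h.py <<'E'
def ray(cam,uv,z):  # pixel -> world point on plane z
    i=camera_info(cam);T=np.array(i["world_from_camera"])
    n=cv2.undistortPoints(np.array([[uv]],float),np.array(i["camera_matrix"]),np.array(i["dist_coeffs"]))[0,0]
    d=T[:3,:3]@np.array([n[0],-n[1],-1.]); return T[:3,3]+d*(z-T[2,3])/d[2]
def proj(cam,p):
    i=camera_info(cam);T=np.array(i["world_from_camera"]);c=T[:3,:3].T@(np.array(p)-T[:3,3])
    return cv2.projectPoints(np.array([[c[0],-c[1],-c[2]]]),np.zeros(3),np.zeros(3),np.array(i["camera_matrix"]),np.array(i["dist_coeffs"]))[0].ravel()
def blobs(cam,im,C,zr,zw):
    """red rib/line centroid angle, white line (neck) angle about C; deg"""
    hsv=cv2.cvtColor(im,cv2.COLOR_BGR2HSV).astype(int);h,s,v=hsv[...,0],hsv[...,1],hsv[...,2]
    out={}
    for n,m,z,r0,r1 in (("red",((h<10)|(h>170))&(s>130)&(v>80),zr,.034,.062),("white",(s<60)&(v>190),zw,.026,.037),("bar",(s<60)&(v>190),.0105,.05,.08)):
        P=np.array([ray(cam,(u,w_),z)[:2] for w_,u in np.argwhere(m)[:8000]])
        if len(P)==0: continue
        r=np.linalg.norm(P-C,axis=1);P=P[(r>r0)&(r<r1)]
        if len(P): 
            g=P.mean(0);out[n]=(len(P),np.round(g,4).tolist(),round(float(np.degrees(np.arctan2(*(g-C)[::-1]))),1))
    return out
E
python3 - <<'E'
from h import *
im,d=grab_frame("wrist")
print(camera_info("wrist")["camera_matrix"])
for n in ["window_cell","ring_thread","red_rib","white_index"]:
    print(n,[(round(x["p"],2),np.round(w("wrist",x["location"]),4).tolist()) for x in tip_of("wrist",n)[:2]])
# glass/plate centre: blue plate region corners at z=.010
hsv=cv2.cvtColor(im,cv2.COLOR_BGR2HSV)
b=cv2.inRange(hsv,(100,120,60),(130,255,255)); cnt=max(cv2.findContours(b,0,2)[0],key=cv2.contourArea)
P=np.array([ray("wrist",p[0].astype(float),.010)[:2] for p in cv2.convexHull(cnt)],np.float32)
print("plate",cv2.minAreaRect(P))
C=np.array([.525,.0005]);print(blobs("wrist",im,C,.0555,.067))
for row in (240,250,265,280,300): print(row,[(c,round(float(d[row,c]),3)) for c in range(228,288,4)])
E
```

```text
[[318.74010082   0.         255.59663919]
 [  0.         318.74010082 187.30816486]
 [  0.           0.           1.        ]]
window_cell [(0.61, [0.5244, 0.0018, -0.0029])]
ring_thread []
red_rib [(0.73, [0.6568, 0.0431, -0.003])]
white_index [(0.85, [0.4932, -0.0087, 0.0657])]
plate ((0.5225423574447632, 0.001642085611820221), (0.1470053344964981, 0.14708258211612701), 19.413419723510742)Traceback (most recent call last):
  File "<stdin>", line 11, in <module>
  File "h.py", line 19, in blobs
    P=np.array([ray(cam,(u,w_),z)[:2] for w_,u in np.argwhere(m)[:8000]])
                ~~~^^^^^^^^^^^^^^
  File "h.py", line 8, in ray
    i=camera_info(cam);T=np.array(i["world_from_camera"])
ValueError: time passes only in moves, steps and waits
```

```bash
python3 - <<'E'
s=open('h.py').read()
s=s[:s.index("def ray")]+'''def ray(cam,uv,z,i=None):  # pixels -> world points on plane z
    i=i or camera_info(cam);T=np.array(i["world_from_camera"])
    n=cv2.undistortPoints(np.array(uv,float).reshape(-1,1,2),np.array(i["camera_matrix"]),np.array(i["dist_coeffs"]))[:,0]
    d=np.c_[n[:,0],-n[:,1],-np.ones(len(n))]@T[:3,:3].T; return T[:3,3]+d*((z-T[2,3])/d[:,2:])
def blobs(cam,im,C,zr,zw):
    i=camera_info(cam);hsv=cv2.cvtColor(im,cv2.COLOR_BGR2HSV).astype(int);h,s,v=hsv[...,0],hsv[...,1],hsv[...,2]
    out={}
    for n,m,z,r0,r1 in (("red",((h<10)|(h>170))&(s>130)&(v>80),zr,.034,.062),("white",(s<60)&(v>170),zw,.026,.037),("bar",(s<60)&(v>170),.0105,.055,.08)):
        a=np.argwhere(m)[:,::-1]
        if len(a)==0: continue
        P=ray(cam,a,z,i)[:,:2];r=np.linalg.norm(P-C,axis=1);P=P[(r>r0)&(r<r1)]
        if len(P):
            g=P.mean(0);out[n]=(len(P),np.round(g,4).tolist(),round(float(np.degrees(np.arctan2(*(g-C)[::-1]))),1))
    return out
'''
open('h.py','w').write(s)
E
python3 - <<'E'
from h import *
im,d=grab_frame("wrist")
C=np.array([.5235,.0015]);print(blobs("wrist",im,C,.060,.067))
# glass disc: grey bluish; fit ellipse for centre at z=.062
hsv=cv2.cvtColor(im,cv2.COLOR_BGR2HSV);g=cv2.inRange(hsv[120:190,295:362],(0,0,90),(180,90,190))
cnt=max(cv2.findContours(g,0,2)[0],key=cv2.contourArea);e=cv2.fitEllipse(cnt);print(e,ray("wrist",[e[0][0]+295,e[0][1]+120],.064),len(cnt))
for row in (240,250,265,280): print(row,[(c,round(float(d[row,c]),3)) for c in range(228,288,4)])
E
```

```text
{'red': (67, [0.5491, -0.0392], -57.9), 'white': (39, [0.5018, 0.0009], -178.3), 'bar': (57, [0.4637, -0.0201], -160.2)}
((31.149616241455078, 33.2705078125), (44.151187896728516, 52.15401840209961), 60.86762237548828) [[0.52171887 0.00151085 0.064     ]] 83
240 [(228, 0.474), (232, 0.475), (236, 0.473), (240, 0.475), (244, 0.15), (248, 0.151), (252, 0.15), (256, 0.15), (260, 0.151), (264, 0.15), (268, 0.152), (272, 0.473), (276, 0.475), (280, 0.476), (284, 0.474)]
250 [(228, 0.15), (232, 0.149), (236, 0.15), (240, 0.15), (244, 0.141), (248, 0.142), (252, 0.143), (256, 0.142), (260, 0.142), (264, 0.142), (268, 0.142), (272, 0.151), (276, 0.151), (280, 0.149), (284, 0.48)]
265 [(228, 0.137), (232, 0.138), (236, 0.138), (240, 0.131), (244, 0.13), (248, 0.13), (252, 0.13), (256, 0.131), (260, 0.13), (264, 0.13), (268, 0.13), (272, 0.137), (276, 0.138), (280, 0.139), (284, 0.138)]
280 [(228, 0.116), (232, 0.116), (236, 0.115), (240, 0.119), (244, 0.118), (248, 0.122), (252, 0.124), (256, 0.123), (260, 0.123), (264, 0.119), (268, 0.118), (272, 0.116), (276, 0.115), (280, 0.115), (284, 0.118)]
```

```bash
cat >> h.py <<'E'
C=np.array([.523,.0015]); Z=.058
def P(f,r,z=Z): return [*(C+r*np.array([np.cos(f),np.sin(f)])),z]
def enter(fd,flip=0):
    f=np.radians(fd);o=R(f+flip*np.pi)
    move_to(P(f,.095,.15),o); move_linear(P(f,.095),velocity=.15); move_linear(P(f,.064),velocity=.06)
def leave(fd,flip=0):
    f=np.radians(fd); move_linear(P(f,.095),velocity=.1); move_linear(P(f,.095,.15),velocity=.2)
def sweep(a,b,r=.064,step=8,v=.055,flip=0):
    n=max(1,int(np.ceil((b-a)/step)));log=[]
    for fd in np.linspace(a,b,n+1)[1:]:
        f=np.radians(fd); move_linear(P(f,r),R(f+flip*np.pi),velocity=v)
        F=np.array(observe()["contact_force"])-F0
        u=np.array([np.cos(f),np.sin(f)]);log.append((round(fd),round(F[:2]@u,1),round(F[0]*-u[1]+F[1]*u[0],1),round(F[2],1)))
        if np.linalg.norm(F)>25: print("ABORT",log[-1]);break
        if log[-1][1]>5: r+=.0007
    print(round(r,4),log); return fd,r
F0=np.array([.6,.6,.5])
E
python3 - <<'E'
from h import *
F0[:]=observe()["contact_force"];print(F0)
enter(-170.5)
print(observe()["contact_force"],observe()["clock"])
sweep(-170.5,-120)
print(observe()["clock"])
im,d=grab_frame("wrist");cv2.imwrite("pics/w2.png",im)
im,d=grab_frame("top");cv2.imwrite("pics/t2.png",cv2.resize(im[140:300,170:350],None,fx=3,fy=3))
E
```

```text
[-0.07921183 -0.04594413  0.17377365]
[ 0.00848933 -0.56810261  0.49401097] 8.3917
0.064 [(-163, np.float64(-0.8), np.float64(0.0), np.float64(0.2)), (-156, np.float64(0.4), np.float64(-0.3), np.float64(-0.4)), (-149, np.float64(-0.4), np.float64(-0.5), np.float64(0.2)), (-142, np.float64(-0.1), np.float64(-0.5), np.float64(-0.2)), (-134, np.float64(0.0), np.float64(-0.9), np.float64(-0.0)), (-127, np.float64(-0.5), np.float64(-0.1), np.float64(-0.5)), (-120, np.float64(-0.3), np.float64(-0.6), np.float64(0.2))]
10.4917
```

View pics/w2.png

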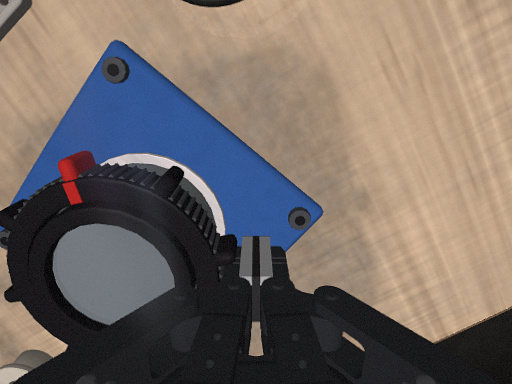

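The ring is to the left of the fingers, the red rib is at (77,165), and a black rib at (228,248) sits just inboard of the fingertip. The forces are near zero, so I'll compute the red angle to see whether the ring moved.

```bash
python3 - <<'E'
from h import *
im,d=grab_frame("wrist")
print(blobs("wrist",im,C,.062,.067))
s=observe();print(s["ee_pos"],s["q"])
# ring rim top pixels via depth -> world, circle centre and rib angles
i=camera_info("wrist");T=np.array(i["world_from_camera"]);K=np.array(i["camera_matrix"])
v,u=np.mgrid[0:384,0:512];n=cv2.undistortPoints(np.stack([u,v],-1).reshape(-1,1,2).astype(float),K,np.array(i["dist_coeffs"])).reshape(384,512,2)
X=np.stack([n[...,0]*d,-n[...,1]*d,-d],-1)@T[:3,:3].T+T[:3,3]
for (a,b) in [(75,185),(170,180),(228,248),(256,240),(232,240),(280,250),(100,120),(245,250)]: print((a,b),np.round(X[b,a],4),round(float(np.linalg.norm(X[b,a,:2]-C)),4),round(float(np.degrees(np.arctan2(*(X[b,a,:2]-C)[::-1]))),1))
m=(X[...,2]>.060)&(X[...,2]<.072)&(np.linalg.norm(X[...,:2]-C,axis=-1)<.065)&(d>0)
q=X[m][:,:2];A=np.degrees(np.arctan2(*(q-C).T[::-1]));r=np.linalg.norm(q-C,axis=1)
print(m.sum(),np.round(np.percentile(X[m][:,2],[5,50,95]),4))
for a in range(-180,180,6):
    k=(A>=a)&(A<a+6)
    if k.sum()>3: print(a,k.sum(),round(r[k].max()*1e3,1),end=' | ')
E
```

```text
{'red': (778, [0.5692, -0.0157], -20.4), 'bar': (31, [0.4604, -0.037], -148.4)}
[ 0.49099974 -0.05387999  0.05809326] [-3.54431371e-01  2.00401736e-01  1.96798245e+00 -1.10105883e-04
  9.72652731e-01  1.74254463e+00]
(75, 185) [ 0.5655 -0.0151  0.0631] 0.0456 -21.4
(170, 180) [ 0.5479 -0.0486  0.0616] 0.0559 -63.6
(228, 248) [ 0.5093 -0.0511  0.0579] 0.0543 -104.6
(256, 240) [ 0.5006 -0.0601  0.0451] 0.0656 -110.0
(232, 240) [ 0.5087 -0.0522  0.0507] 0.0556 -104.9
(280, 250) [ 0.4914 -0.0679  0.0474] 0.0763 -114.5
(100, 120) [ 0.5879 -0.0143  0.0097] 0.0668 -13.7
(245, 250) [ 0.5031 -0.0559  0.0546] 0.0607 -109.1
19043 [0.0602 0.0631 0.0659]
-180 38 38.7 | -174 27 38.2 | -168 24 35.4 | -162 11 18.8 | -156 14 20.0 | -150 15 20.8 | -144 20 22.3 | -138 29 25.0 | -132 55 42.7 | -126 207 48.6 | -120 379 49.7 | -114 890 64.9 | -108 625 60.8 | -102 453 50.1 | -96 471 50.0 | -90 498 50.1 | -84 507 50.4 | -78 527 50.1 | -72 557 55.2 | -66 785 57.0 | -60 563 54.5 | -54 557 50.0 | -48 539 49.9 | -42 523 50.0 | -36 529 50.0 | -30 509 49.6 | -24 784 56.8 | -18 513 56.4 | -12 456 49.5 | -6 459 49.3 | 0 439 49.0 | 6 428 49.1 | 12 407 49.3 | 18 504 54.9 | 24 482 54.0 | 30 373 49.1 | 36 371 48.4 | 42 349 48.2 | 48 340 48.3 | 54 324 48.2 | 60 323 47.3 | 66 422 55.0 | 72 354 54.8 | 78 295 46.9 | 84 286 46.4 | 90 282 47.2 | 96 285 46.9 | 102 276 46.7 | 108 288 51.5 | 114 250 50.3 | 120 145 38.9 | 126 83 30.0 | 132 26 27.6 | 138 19 25.3 | 144 15 20.6 | 150 13 20.9 | 156 11 19.6 | 162 13 40.7 | 168 38 40.8 | 174 38 39.3 |
```

View pics/t2.png

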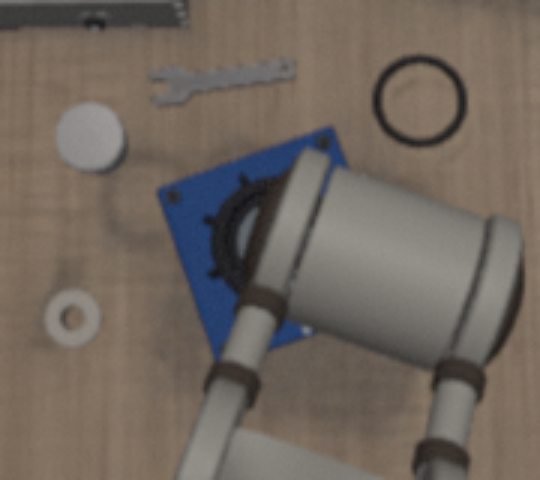

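The ring does follow: red went from about -58° to -19°, and the finger lags its rib by about 12°. The rim radii put the centre at about (0.5238, 0.000). I'll continue with that.

```bash
sed -i 's/^C=np.array.*/C=np.array([.5238,.0]); Z=.058/' h.py; cat >> h.py <<'E'
def look(tag):
    im,d=grab_frame("wrist");cv2.imwrite(f"pics/{tag}.png",im);print(tag,round(observe()["clock"],2),blobs("wrist",im,C,.063,.067))
E
python3 - <<'E'
from h import *
F0[:]=0
f,r=sweep(-121.3,20,v=.07); look("a1")
if f>19: f,r=sweep(20,135,r,v=.07); look("a2")
E
```

```text
0.064 [(-113, np.float64(-0.3), np.float64(-0.4), np.float64(0.4)), (-106, np.float64(-0.1), np.float64(-1.2), np.float64(-0.0)), (-98, np.float64(0.6), np.float64(-0.2), np.float64(0.3)), (-90, np.float64(0.5), np.float64(-0.1), np.float64(0.4)), (-82, np.float64(0.4), np.float64(-1.0), np.float64(-1.0)), (-74, np.float64(1.0), np.float64(0.1), np.float64(1.0)), (-66, np.float64(0.6), np.float64(-0.3), np.float64(-0.1)), (-58, np.float64(-0.3), np.float64(-0.2), np.float64(0.0)), (-51, np.float64(0.8), np.float64(-0.3), np.float64(-0.1)), (-43, np.float64(-0.3), np.float64(-1.0), np.float64(0.2)), (-35, np.float64(-0.0), np.float64(-0.3), np.float64(0.0)), (-27, np.float64(0.8), np.float64(0.3), np.float64(0.3)), (-19, np.float64(0.4), np.float64(0.1), np.float64(-0.7)), (-11, np.float64(0.5), np.float64(-0.6), np.float64(0.5)), (-4, np.float64(0.4), np.float64(-1.0), np.float64(0.5)), (4, np.float64(0.4), np.float64(-0.9), np.float64(-0.7)), (12, np.float64(0.1), np.float64(0.0), np.float64(-0.3)), (20, np.float64(0.2), np.float64(-0.7), np.float64(-1.2))]
a1 15.78 {'red': (978, [0
[... 419 characters left out ...]
0.2), np.float64(0.2), np.float64(0.9)), (74, np.float64(0.5), np.float64(-0.8), np.float64(-0.1)), (81, np.float64(-0.5), np.float64(-0.3), np.float64(0.6)), (89, np.float64(0.5), np.float64(-0.2), np.float64(0.3)), (97, np.float64(-0.1), np.float64(0.4), np.float64(1.0)), (104, np.float64(2.0), np.float64(-1.5), np.float64(1.2)), (112, np.float64(1.1), np.float64(0.2), np.float64(0.8)), (120, np.float64(1.5), np.float64(0.1), np.float64(0.8)), (127, np.float64(2.3), np.float64(0.5), np.float64(1.2)), (135, np.float64(2.2), np.float64(0.3), np.float64(1.1))]
a2 20.08 {'red': (660, [0.4981, -0.0393], -123.2), 'white': (213, [0.4923, -0.0102], -162.1), 'bar': (413, [0.4671, -0.0122], -167.9)}
```

```bash
python3 - <<'E'
from h import *
F0[:]=0
leave(135); enter(125,1); print(observe()["clock"],observe()["contact_force"])
f,r=sweep(125,200,v=.07,flip=1); look("b1")
if f>199: f,r=sweep(200,318,r,v=.07,flip=1); look("b2")
E
```

```text
25.3917 [-0.11383397  2.8143936   2.60448751]
0.064 [(132, np.float64(1.1), np.float64(1.0), np.float64(0.7)), (140, np.float64(1.2), np.float64(0.6), np.float64(-0.2)), (148, np.float64(1.0), np.float64(-0.0), np.float64(-0.1)), (155, np.float64(2.9), np.float64(-0.1), np.float64(0.5)), (162, np.float64(0.8), np.float64(-0.4), np.float64(-0.1)), (170, np.float64(-0.1), np.float64(-1.4), np.float64(-0.5)), (178, np.float64(0.3), np.float64(-0.8), np.float64(-0.6)), (185, np.float64(-0.1), np.float64(-0.1), np.float64(-0.0)), (192, np.float64(-0.9), np.float64(-0.4), np.float64(-0.3)), (200, np.float64(-0.8), np.float64(0.6), np.float64(0.5))]
b1 28.27 {'white': (164, [0.4923, -0.0093], -163.6), 'bar': (298, [0.465, -0.0244], -157.5)}
0.064 [(208, np.float64(0.5), np.float64(-0.4), np.float64(-0.2)), (216, np.float64(0.1), np.float64(0.2), np.float64(0.1)), (224, np.float64(0.3), np.float64(0.1), np.float64(-0.1)), (231, np.float64(-0.5), np.float64(-0.3), np.float64(0.3)), (239, np.float64(0.1), np.float64(-0.5), np.float64(-0.8)), (247, np.float64(-0.5), np.float64(0.5), np.float64(-0.4)), (255, np.float64(0.2), np.float64(0.9), np.float64(0.3)), (263, np.float64(-0.6), np.float64(0.1), np.float64(-0.2)), (271, np.float64(0.6), np.float64(-0.5), np.float64(-0.7)), (279, np.float64(0.3), np.float64(0.0), np.float64(0.4)), (287, np.float64(-1.1), np.float64(0.9), np.float64(1.1)), (294, np.float64(0.1), np.float64(-1.1), np.float64(-0.1)), (302, np.float64(0.2), np.float64(-1.0), np.float64(-0.4)), (310, np.float64(0.3), np.float64(0.0), np.float64(-0.9)), (318, np.float64(1.2), np.float64(0.2), np.float64(-0.1))]
b2 32.58 {'white': (207, [0.4928, -0.0109], -160.6), 'bar': (510, [0.4789, -0.0062], -172.1)}
```

```bash
python3 - <<'E'
from h import *
F0[:]=0
leave(318)
f=np.radians(-52); move_to(P(f,.095,.15),R(f)); im,d=grab_frame("wrist");cv2.imwrite("pics/c0.png",im)
b=blobs("wrist",im,C,.063,.067);print(observe()["clock"],b)
if "red" in b and abs(b["red"][2]-60)<8:
    g=b["red"][2]-90-22.5; enter(g); f,r=sweep(g,82,v=.07); look("c1")
E
```

```text
36.4583 {'red': (322, [0.55, 0.0412], 57.6), 'white': (50, [0.4935, -0.0104], -161.0), 'bar': (50, [0.4508, -0.0066], -174.9)}
0.064 [(-47, np.float64(-0.3), np.float64(0.2), np.float64(-0.5)), (-40, np.float64(0.2), np.float64(0.1), np.float64(0.4)), (-32, np.float64(1.0), np.float64(-0.4), np.float64(-0.2)), (-24, np.float64(-0.7), np.float64(0.2), np.float64(-0.8)), (-17, np.float64(-0.4), np.float64(-0.1), np.float64(0.3)), (-9, np.float64(0.7), np.float64(0.2), np.float64(0.2)), (-2, np.float64(0.8), np.float64(-1.2), np.float64(-0.2)), (6, np.float64(0.0), np.float64(-1.7), np.float64(-0.1)), (14, np.float64(1.0), np.float64(-0.0), np.float64(-0.6)), (21, np.float64(0.1), np.float64(-0.8), np.float64(0.2)), (29, np.float64(0.6), np.float64(-0.9), np.float64(1.3)), (36, np.float64(0.1), np.float64(-1.2), np.float64(0.8)), (44, np.float64(-0.1), np.float64(-0.3), np.float64(0.2)), (52, np.float64(0.4), np.float64(-0.1), np.float64(-0.4)), (59, np.float64(-0.3), np.float64(0.3), np.float64(-0.5)), (67, np.float64(0.0), np.float64(-0.4), np.float64(-0.5)), (74, np.float64(0.8), np.float64(-1.4), np.float64(0.6)), (82, np.float64(0.1), np.float64(-0.7), np.float64(-0.4))]
c1 43.29 {'red': (713, [0.476, -0.0023], -177.2), 'white': (203, [0.4924, -0.0096], -163.0), 'bar': (421, [0.4803, -0.0144], -161.6)}
```

```bash
python3 - <<'E'
from h import *
F0[:]=0
sweep(82,93,step=4,v=.04); look("d1")
im=cv2.imread("pics/d1.png"); cv2.imwrite("pics/d1v.png",cv2.resize(im[40:340,0:300],(600,600),interpolation=cv2.INTER_CUBIC))
E
```

```text
0.064 [(86, np.float64(0.7), np.float64(-1.5), np.float64(-1.1)), (89, np.float64(0.8), np.float64(-1.9), np.float64(-1.0)), (93, np.float64(0.6), np.float64(-0.8), np.float64(0.0))]
d1 44.09 {'red': (667, [0.478, -0.0117], -165.7), 'white': (208, [0.4923, -0.0097], -162.9), 'bar': (399, [0.4741, -0.0102], -168.4)}
```

View pics/d1v.png

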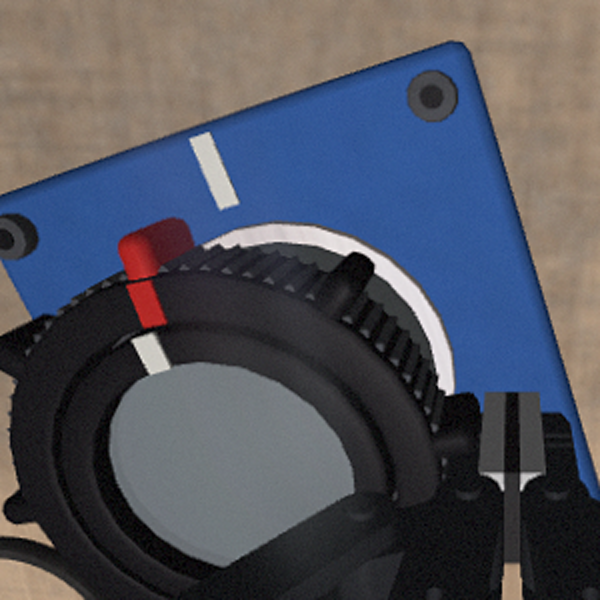

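The red line runs (137,283)→(153,325) in the crop, and the white line runs (145,338)→(160,370), slightly to its left. A few more degrees counter-clockwise are needed, so I'll compute the angles.

```bash
cat >> h.py <<'E'
def fine(tag):
    im,d=grab_frame("wrist");cv2.imwrite(f"pics/{tag}.png",im);i=camera_info("wrist")
    hsv=cv2.cvtColor(im,cv2.COLOR_BGR2HSV).astype(int);h,s,v=hsv[...,0],hsv[...,1],hsv[...,2];o={}
    for n,m,z,r0,r1 in (("red",((h<10)|(h>170))&(s>130)&(v>80),.067,.037,.047),("white",(s<60)&(v>150),.067,.028,.037)):
        a=np.argwhere(m)[:,::-1];Q=ray("wrist",a,z,i)[:,:2]-C;r=np.hypot(*Q.T);th=np.degrees(np.arctan2(*Q.T[::-1]))
        k=(r>r0)&(r<r1)&(abs((th+161+180)%360-180)<20);Q=Q[k];g=Q.mean(0)
        o[n]=(int(k.sum()),np.round(g+C,4).tolist(),round(float(np.hypot(*g)),4),round(float(np.degrees(np.arctan2(g[1],g[0]))),2))
    print(tag,round(observe()["clock"],2),o);return o
E
python3 - <<'E'
from h import *
fine("e0")
im=cv2.imread("pics/e0.png");hsv=cv2.cvtColor(im,cv2.COLOR_BGR2HSV);print(ray("wrist",[[68.5,181.5],[76.5,202.5],[72.5,209],[80,225]],.067).round(4).tolist(),ray("wrist",[[100.5,107.5],[114.5,143.5]],.0105).round(4).tolist())
E
```

```text
e0 44.14 {'red': (281, [0.4821, -0.0091], 0.0427, -167.75), 'white': (221, [0.4923, -0.0096], 0.033, -163.01)}
[[0.4778, -0.0103, 0.067], [0.4862, -0.0083, 0.067], [0.4891, -0.0103, 0.067], [0.4959, -0.0082, 0.067]] [[0.4555, -0.022, 0.0105], [0.4745, -0.016, 0.0105]]
```

```bash
python3 - <<'E'
from h import *
F0[:]=0
f=93+4.3;sweep(93,f,step=4.5,v=.03);o=fine("e1")
for k in range(2):
    e=o["white"][3]-o["red"][3]
    if e<.5: break
    sweep(f,f+e,step=9,v=.03); f+=e; o=fine(f"e2{k}")
print(f)
E
```

```text
0.064 [(97, np.float64(1.5), np.float64(-0.9), np.float64(-0.1))]
e1 44.5 {'red': (283, [0.4829, -0.0122], 0.0426, -163.4), 'white': (224, [0.4923, -0.0098], 0.0329, -162.77)}
0.064 [(98, np.float64(0.7), np.float64(-2.0), np.float64(-0.1))]
e20 44.8 {'red': (287, [0.4829, -0.0124], 0.0427, -163.12), 'white': (225, [0.4923, -0.0098], 0.033, -162.77)}
97.92999999999999
```

```bash
python3 - <<'E'
from h import *
F0[:]=0
f=np.radians(91); move_linear(P(f,.064),R(f),velocity=.04); leave(91)
move_linear([.50,.12,.22],velocity=.2)
o=fine("f1"); print(observe()["contact_force"])
im=cv2.imread("pics/f1.png"); cv2.imwrite("pics/f1v.png",cv2.resize(im,(800,600),interpolation=cv2.INTER_CUBIC))
im,_=grab_frame("top"); cv2.imwrite("pics/f2.png",im)
E
```

```text
f1 46.8 {'red': (55, [0.4827, -0.0124], 0.0429, -163.14), 'white': (43, [0.492, -0.0096], 0.0333, -163.26)}
[-0.5580247   0.60737591  0.5893409 ]
```

View pics/f1v.png

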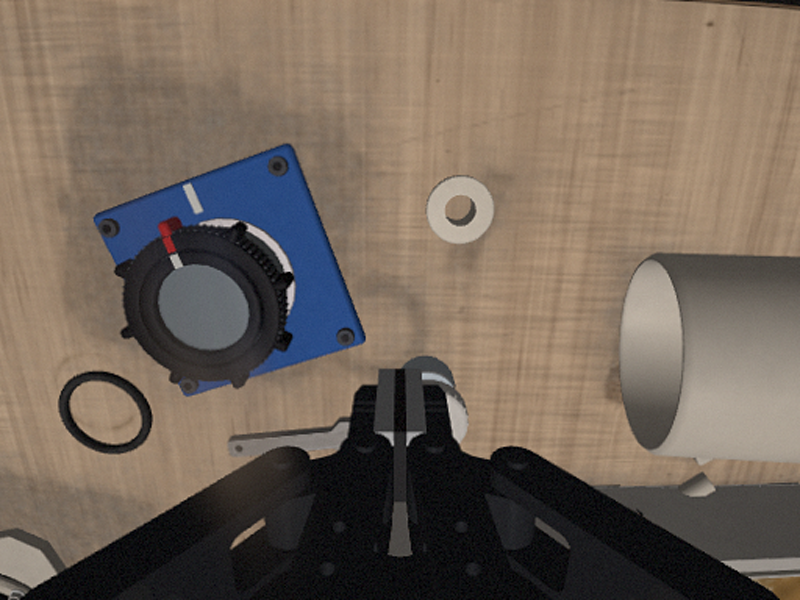

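The red line (168,240) runs straight into the white line (177,261). The bush, cup, wrench and O-ring look undisturbed, and the hand is clear.

```bash
python3 -c "
from h import *
print(sign_off())"
```

```text
the job is handed in; nothing more can be done
None
```

The ring now stands two full turns from tight, having passed the white line once; its red rib is within about 0.5° of the line, the hand is clear, nothing else looks disturbed, and the job was handed in at about 47 s.

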